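# Put the lids on the matching casserole pots

## Robot

A 6-joint arm with a two-finger parallel gripper is mounted at the origin on the work surface. World frame = base frame: x ahead of the robot, y to its left, z up, the work surface at z = 0. Lengths are in m, angles in rad, forces in N, time in s.
With the tool pointing down it reaches from about 0.35 to 0.775 m from the base axis. Payload 7.3 kg.
Tool frame: the origin (TCP) lies at the centre of the arm's flange, where the gripper is bolted on; the fingertips stand 178 mm ahead of it and the grasp point (between the pads) lies 159 mm ahead of it (tip_extent is the distance from the TCP to the fingertips, in m); z points along the fingers, y is the line along which they close (so a half turn about z gives the same grasp; the last joint's range is limited). The gripper opens to 92 mm and grips with 3 to 60 N. Pads are 19 mm wide; open, the fingers measure 130 mm over their backs; the gripper's body (75 mm by 190 mm) begins 47 mm behind the grasp point.
Start: joints at [-1.383, 0.342, 1.524, -0, 1.275, -0.146], TCP at [0.172, -0.496, 0.405] pointing down, gripper open.
Joint ranges: [-2.53, 2.53], [-0.77, 2.02], [0.04, 2.7], [-1, 4.14], [0.28, 2.66], [-3.11, 3.11]. Speed limits (rad/s): [2.57, 2.57, 3.14, 3.14, 3.14, 3.14].

## Interface

Orientations are given as [roll, pitch, yaw] about the fixed x, y, z axes, in that order (R = Rz(yaw) Ry(pitch) Rx(roll)).
In Python, from cell import * gives the robot as it stands.
- The arm moves only by the tool arm_command, never from a script. Its arguments are lists of equal length, an entry for each row: "xyz": the shift along the world's x, y, z in mm, a list of three; "spin": the turn about the world's z in degrees. In form: {"xyz": [[tx, ty, tz], ...], "spin": [spin, ...]}. A call has 1 to 20 rows; each row shifts and turns the commanded pose from where the row before left it; what a row does not reach is not made up. A row lasts 1/10 s, in which the tool goes at most 50 mm and 8.59 degrees, less where a joint would pass 70% of its speed; a pose out of reach is approached as far as the arm can. A call with a gripper value outside its range is refused whole. "jaw" is the opening, from -1 (shut) to 1 (fully open), set as the call begins (left out, the last holds). The fingers move at their own pace and stop on an object; "squeeze" is the grip in N (left out, the last holds). Time passes only in rows, so rows that do not move let the fingers close. It gives the time, the measured TCP pose, the force, the opening and the grip force at its end, in the units of the state.
- observe(): the state, without advancing time (a new reading comes with each control period).
- read_camera(name): name is "side" or "top" or "wrist"; returns a dict with "img" (480x640x3 uint8, red, green, blue), "depth" (480x640 float32, m along the optical axis (not along the pixel's ray), 0 where there is no reading), "fx", "fy", "cx", "cy" (pixels), "world_from_camera" (4x4, takes a point from camera to world coordinates). Camera axes: x right, y up, looking along -z (the intrinsics and any distortion apply to the point x, -y, -z); pixel columns grow to the right and rows downward; lengths in m; the calibration is good to about 2 mm. A picture is of the moment at which its call begins.
- hand_in(): hands the job in; it is judged then, once.
The state is a dict: "time": time; "qpos": joint angles; "qvel": joint speeds; "joint_efforts": joint torques, N m; "tool_pos": TCP position; "tool_rot": TCP orientation; "contact_force": force on the tool from outside, world axes, zero at the start; "torque": the same for the moment, N m; "opening": finger opening in m; "grip_force": force on a finger pad.
Only numpy, scipy, OpenCV 4.12 (cv2) and the standard library are available. Lean on these libraries where they do the work, as an engineer would, in place of code of your own. Each camera call takes 0.05 s, during which the arm holds its last target. There are 200 camera calls.

## Task

Put each of the four lids on the pot of its own colour, sitting flat and fully home on the rim. Set the lids down gently rather than dropping them, leave the pots standing where they are, and do not disturb the mug or the pepper mill.

Things in the scene. Friction and masses are not known exactly. Their poses are not given: they have to be found in the camera images.
- pot_red: Open round stoneware casserole pot for one, glazed red outside, white floor inside, loose, about 0.45 kg. 94 mm across the rim, 55 mm high, inner mouth 84 mm across, wall 5 mm, floor 5 mm; two small ears stick out to 60 mm from its axis along its own +y and -y, 40 to 49 mm up. Origin: centre of its underside; z up along its axis.
- pot_yellow: Open round stoneware casserole pot for one, glazed yellow outside, white floor inside, loose, about 0.45 kg. 94 mm across the rim, 55 mm high, inner mouth 84 mm across, wall 5 mm, floor 5 mm; two small ears stick out to 60 mm from its axis along its own +y and -y, 40 to 49 mm up. Origin: centre of its underside; z up along its axis.
- pot_green: Open round stoneware casserole pot for one, glazed green outside, white floor inside, loose, about 0.45 kg. 94 mm across the rim, 55 mm high, inner mouth 84 mm across, wall 5 mm, floor 5 mm; two small ears stick out to 60 mm from its axis along its own +y and -y, 40 to 49 mm up. Origin: centre of its underside; z up along its axis.
- pot_blue: Open round stoneware casserole pot for one, glazed blue outside, white floor inside, loose, about 0.45 kg. 94 mm across the rim, 55 mm high, inner mouth 84 mm across, wall 5 mm, floor 5 mm; two small ears stick out to 60 mm from its axis along its own +y and -y, 40 to 49 mm up. Origin: centre of its underside; z up along its axis.
- lid_red: Round red lid, steel knob, 0.18 kg, lies knob up. Heights from its origin (centre of underside), z up: white plug 72 mm across 0-8 mm (tapers to 62 at foot), flange 94 mm across 8-14 mm, plain round upright knob 22 mm across 14-38 mm. Any lid fits any pot: seated, the plug is in the mouth (6 mm play all round), flange on the rim, its origin 47 mm above the pot's.
- lid_yellow: Round yellow lid, steel knob, 0.18 kg, lies knob up. Heights from its origin (centre of underside), z up: white plug 72 mm across 0-8 mm (tapers to 62 at foot), flange 94 mm across 8-14 mm, plain round upright knob 22 mm across 14-38 mm. Any lid fits any pot: seated, the plug is in the mouth (6 mm play all round), flange on the rim, its origin 47 mm above the pot's.
- lid_green: Round green lid, steel knob, 0.18 kg, lies knob up. Heights from its origin (centre of underside), z up: white plug 72 mm across 0-8 mm (tapers to 62 at foot), flange 94 mm across 8-14 mm, plain round upright knob 22 mm across 14-38 mm. Any lid fits any pot: seated, the plug is in the mouth (6 mm play all round), flange on the rim, its origin 47 mm above the pot's.
- lid_blue: Round blue lid, steel knob, 0.18 kg, lies knob up. Heights from its origin (centre of underside), z up: white plug 72 mm across 0-8 mm (tapers to 62 at foot), flange 94 mm across 8-14 mm, plain round upright knob 22 mm across 14-38 mm. Any lid fits any pot: seated, the plug is in the mouth (6 mm play all round), flange on the rim, its origin 47 mm above the pot's.
- mug: Bystander: white mug, 80 mm across, 90 mm high, handle (about 35 mm) towards its own +y. Origin: centre of its underside.
- mill: Bystander: dark wooden pepper mill, 52 mm across, about 155 mm high, standing. Origin: centre of its underside.
Things that resemble listed ones, but are neither listed nor needed, are in the scene too. What is shaped like the lid_red but orange or purple is not meant.

How it is judged:
At the end, for the whole second after the job is handed in: Each lid sits on the pot of its own colour: axes within 9 mm, lid origin 43 to 50 mm above the pot's origin, lid and pot within 0.08 rad of upright, pot standing on the worktop, all at rest (under 0.02 m/s) (horizontal distance between lid_red and pot_red below 0.009 m and z of lid_red in the frame of pot_red between 0.043 and 0.05 m and angle between each of lid_red, pot_red, lid_yellow, pot_yellow, lid_green, pot_green, lid_blue, pot_blue's own z axis and vertical below 0.08 rad and height (world z) of each of pot_red, pot_yellow, pot_green, pot_blue below 0.005 m and linear speed of each of lid_red, pot_red, lid_yellow, pot_yellow, lid_green, pot_green, lid_blue, pot_blue below 0.02 m/s and horizontal distance between lid_yellow and pot_yellow below 0.009 m and z of lid_yellow in the frame of pot_yellow between 0.043 and 0.05 m and horizontal distance between lid_green and pot_green below 0.009 m and z of lid_green in the frame of pot_green between 0.043 and 0.05 m and horizontal distance between lid_blue and pot_blue below 0.009 m and z of lid_blue in the frame of pot_blue between 0.043 and 0.05 m); the robot touches nothing.
It fails at once if a lid is dropped or thrown (moves faster than 0.6 m/s without being held) ((linear speed of lid_red above 0.6 m/s and contact force between the fingers and lid_red below 0.02 N) or (linear speed of lid_yellow above 0.6 m/s and contact force between the fingers and lid_yellow below 0.02 N) or (linear speed of lid_green above 0.6 m/s and contact force between the fingers and lid_green below 0.02 N) or (linear speed of lid_blue above 0.6 m/s and contact force between the fingers and lid_blue below 0.02 N)).
It fails at once if a pot is shoved more than 40 mm from where it stood (distance of any of pot_red, pot_yellow, pot_green, pot_blue from where it was at the start of the episode above 0.04 m).
It fails at once if the mug is moved more than 30 mm or knocked over (distance of mug from where it was at the start of the episode above 0.03 m or angle between mug's own z axis and vertical above 0.4 rad).
It fails at once if the mill is moved more than 30 mm or knocked over (distance of mill from where it was at the start of the episode above 0.03 m or angle between mill's own z axis and vertical above 0.4 rad).
It also fails if it takes over 118 s, if anything falls off the work surface, if the arm or the gripper's body presses on something with over 40 N, if the wrist force passes 120 N, or if a joint passes its speed limit or range.

## Working session

There is one attempt and no reset: what is moved stays moved. The work goes in short steps, Python scripts to look and compute and a tool call to move; the robot and the scene stay as the last step left them, time stands still between calls to the robot, and variables do not carry over. Pictures are saved under pics/ and viewed, at most 14 in all, crops included, and the job is handed in when it is done.

Besides the shell and the picture viewer there is one more tool, called after "Emit:" by a JSON object that holds its "op" and its "data", one argument or row to a line. arm_command: Moves the arm, as the interface text tells. Its arguments: {"type":"object","properties":{"xyz":{"type":"array","items":{"type":"array","items":{"type":"number"}}},"spin":{"type":"array","items":{"type":"number"}},"jaw":{"type":"number"},"squeeze":{"type":"number"}},"required":["xyz","spin"]}

```bash
mkdir -p pics
cat > h.py <<'E'
from cell import *
import numpy as np, cv2
def cloud(c):
    d=c["depth"]; v,u=np.mgrid[:480,:640]
    p=np.stack([(u-c["cx"])/c["fx"]*d,-(v-c["cy"])/c["fy"]*d,-d,np.ones_like(d)],-1)
    return (p@c["world_from_camera"].T)[...,:3]
E
python3 - <<'E'
from h import *
for n in("top","side"):
    c=read_camera(n); cv2.imwrite(f"pics/{n}0.png",c["img"][...,::-1]); np.savez(f"{n}0.npz",**c)
    print(n,c["fx"],c["cx"],c["cy"],c["world_from_camera"].round(3).tolist(),[k for k in c])
print(observe())
E
```

```text
top 506.6282099948957 325.39488587454395 243.09186737522083 [[0.001, 0.996, -0.092, 0.41], [-1.0, -0.001, -0.02, -0.01], [-0.02, 0.092, 0.996, 1.318], [0.0, 0.0, 0.0, 1.0]] ['img', 'depth', 'fx', 'fy', 'cx', 'cy', 'world_from_camera']
side 576.1378565407302 323.6082694493218 242.22142912089632 [[-0.751, 0.429, -0.502, -0.249], [-0.66, -0.462, 0.593, 0.934], [0.022, 0.776, 0.63, 1.051], [0.0, 0.0, 0.0, 1.0]] ['img', 'depth', 'fx', 'fy', 'cx', 'cy', 'world_from_camera']
{'time': 0.1, 'qpos': array([-1.38301998e+00,  3.42664375e-01,  1.52488875e+00,  1.47254070e-05,
        1.27537457e+00, -1.46029423e-01]), 'qvel': array([ 0.00118276, -0.00108115, -0.00233524, -0.00019862,  0.000418  ,
        0.00062104]), 'joint_efforts': array([ 1.94572960e-03, -4.32005703e+01, -2.44694549e+01,  7.19447667e-02,
        5.26295300e-02, -3.39239284e-05]), 'tool_pos': array([ 0.17200014, -0.49591436,  0.40411984]), 'tool_rot': array([-3.14027387e+00, -2.08195738e-04,  3.33801331e-01]), 'contact_force': array([-0.14856896, -0.22717505,  0.79456747]), 'torque': array([-0.02159125,  0.06585918,  0.00581298]), 'grip_force': 0.0, 'opening': 0.09213646709297316}
```

View pics/top0.png

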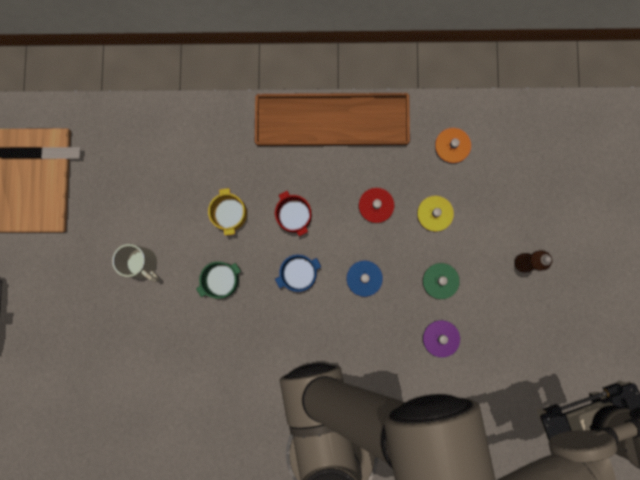

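View pics/side0.png

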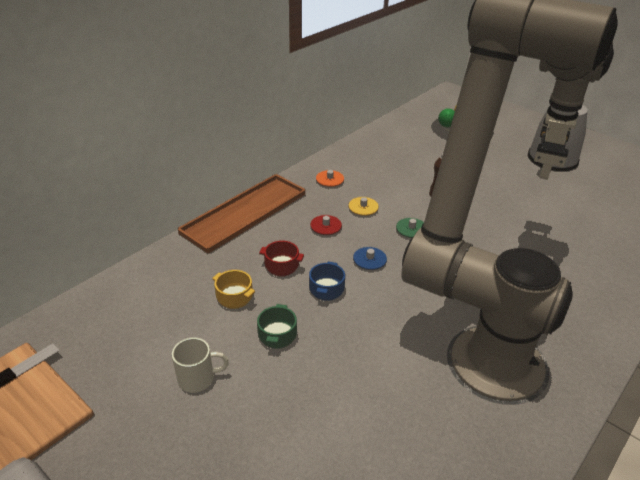

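The top view shows these candidates:
- **Lids:** red (377,205), yellow (436,213), green (441,281) and blue (365,278). The decoys are orange (453,145) and purple (441,338).
- **Pots:** yellow (228,211), red (293,214), green (220,280) and blue (298,273).
- **Bystanders:** mug at (130,261), mill at (533,261).

Next I measure the lids and pots, and check the choice in one close crop.

```bash
cat >> h.py <<'E'
def circ(p):
    for _ in range(4):
        A=np.c_[2*p,np.ones(len(p))]; s=np.linalg.lstsq(A,(p**2).sum(1),rcond=None)[0]
        r=np.sqrt(s[2]+s[0]**2+s[1]**2); e=abs(np.hypot(*(p-s[:2]).T)-r); p=p[e<max(.004,2*np.median(e))]
    return s[:2],r
HUE=dict(red=(170,6),orange=(7,17),yellow=(20,35),green=(50,90),blue=(98,118),purple=(130,160))
def measure(c,cols=HUE):
    P=cloud(c); H=cv2.cvtColor(c["img"],cv2.COLOR_RGB2HSV); out={}
    for k in cols:
        a,b=HUE[k]; h=H[...,0]
        m=((h>=a)&(h<=b) if a<b else (h>=a)|(h<=b))&(H[...,1]>100)&(H[...,2]>35)&(c["depth"]>0)
        m&=(P[...,2]>.003)&(P[...,2]<.09)&(P[...,0]>.25)&(P[...,0]<.8)
        n,L,S,_=cv2.connectedComponentsWithStats(m.astype(np.uint8))
        for i in range(1,n):
            if S[i,4]<100: continue
            q=P[L==i]; x,y,w,hh=S[i,:4]
            (ux,uy),ur=cv2.minEnclosingCircle(np.argwhere(L==i)[:,::-1].astype(np.float32))
            zt=np.percentile(q[:,2],90)
            # colour-independent top surface within 75 mm of blob centre
            ctr=(q[:,:2].min(0)+q[:,:2].max(0))/2
            near=np.hypot(*(P[...,:2]-ctr).transpose(2,0,1))<.075
            if zt>.03:
                z=P[near&(P[...,2]>.0515)&(P[...,2]<.062)]; f,r=circ(z[:,:2])
                out["pot_"+k]=(f,r,np.median(z[:,2]),len(z),(ux,uy))
            else:
                cs,_=cv2.findContours((L==i).astype(np.uint8),cv2.RETR_EXTERNAL,cv2.CHAIN_APPROX_NONE)
                j=max(cs,key=len)[:,0]; f,r=circ(P[j[:,1],j[:,0],:2])
                kn=P[near&(P[...,2]>.03)&(P[...,2]<.045)]
                out["lid_"+k]=(f,r,np.median(q[:,2]),len(q),(ux,uy),kn.mean(0),len(kn))
    return out
E
python3 - <<'E'
from h import *
c=dict(np.load("top0.npz"))
for k,v in measure(c).items(): print(k,[np.round(t,4).tolist() for t in v])
cv2.imwrite("pics/crop.png",cv2.resize(c["img"][100:380,180:580,::-1],None,fx=2,fy=2,interpolation=cv2.INTER_CUBIC))
P=cloud(c); z=P[...,2]; print("table z",np.median(z[300:330,200:280]))
for u in((130,261),(533,261)): print(P[u[1]-2:u[1]+3,u[0]-2:u[0]+3].reshape(-1,3).mean(0).round(3))
print("side")
for k,v in measure(dict(np.load("side0.npz"))).items(): print(k,[np.round(t,4).tolist() for t in v])
E
```

```text
lid_red [[0.6288, -0.1147], 0.0456, 0.014, 945, [376.0, 205.0], [0.6283, -0.1147, 0.0371], 60]
pot_red [[0.6022, 0.0988], 0.0443, 0.0546, 208, [293.3654, 213.2308]]
lid_orange [[0.6565, 0.7861], 0.103, 0.0195, 5022, [32.4338, 194.0], [nan, nan, nan], 0]
pot_orange [[0.0, 0.0], 0.0, nan, 0, [34.4638, 145.0]]
pot_yellow [[0.6069, 0.2676], 0.0443, 0.0547, 201, [226.5, 211.5]]
lid_yellow [[0.6064, -0.2674], 0.0457, 0.0138, 968, [435.0769, 213.0769], [0.6055, -0.2669, 0.0372], 59]
lid_green [[0.4334, -0.2777], 0.0378, 0.014, 402, [440.3228, 280.9684], [0.432, -0.2775, 0.0368], 61]
pot_blue [[0.4512, 0.0858], 0.0443, 0.0546, 208, [297.5, 272.5]]
lid_blue [[0.4394, -0.0824], 0.0438, 0.014, 886, [364.0869, 278.0869], [0.4385, -0.0823, 0.0371], 57]
lid_purple [[0.2875, -0.2761], 0.0435, 0.0138, 871, [440.9193, 338.6828], [0.2865, -0.2757, 0.0375], 66]
table z -3.554457314514092e-05
[0.484 0.528 0.004]
[ 0.474 -0.454  0.168]
side
lid_red [[0.6316, -0.112], 0.0454, 0.012, 427, [325.5, 225.0], [0.629, -0.1098, 0.0355], 34]
pot_red [[0.6038, 0.1029], 0.0441, 0.0531, 117, [281.0, 254.0]]
lid_orange [[0.6542, 0.7852], 0.1038, 0.0188, 6111, [32.9963, 419.3735], [nan, nan, nan], 0]
lid_yellow [[0.609, -0.2634], 0.0439, 0.0122, 350, [363.0, 205.5], [0.6077, -0.2623, 0.0347], 29]
pot_yellow [[0.6083, 0.2713], 0.0443, 0.0535, 154, [233.5, 283.5]]
pot_green [[0.7015, -0.8842], 0.0248, 0.0571, 38, [447.5085, 116.661]]
lid_blue [[0.4399, -0.0792], 0.0434, 0.0123, 451, [369.5, 258.0], [0.44, -0.0784, 0.0348], 41]
pot_blue [[0.453, 0.0893], 0.0446, 0.0534, 144, [326.1404, 279.0877]]h.py:35: RuntimeWarning: Mean of empty slice.
  out["lid_"+k]=(f,r,np.median(q[:,2]),len(q),(ux,uy),kn.mean(0),len(kn))
  ret = um.true_divide(
  return _methods._mean(a, axis=axis, dtype=dtype,
  ret = ret.dtype.type(ret / rcount)
```

View pics/crop.png

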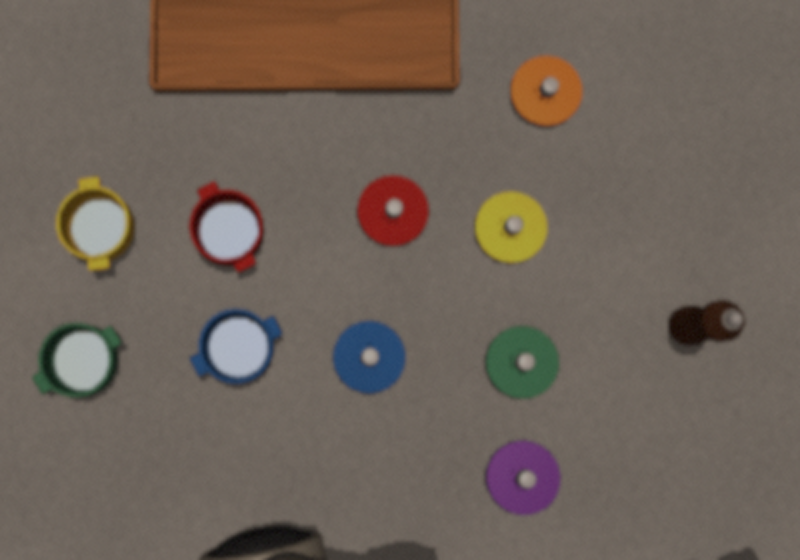

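The crop confirms the choice: red, yellow, green and blue lids with steel knobs, and orange and purple are separate decoys. I'll move above the blue lid and compare with the wrist camera.

Emit:
{"op": "arm_command", "data": {
  "xyz": [
    [19,30,0],
    [19,30,0],
    [19,30,0],
    [19,30,0],
    [19,30,0],
    [19,30,0],
    [19,30,0],
    [19,30,0],
    [19,30,0],
    [19,30,0],
    [19,30,0],
    [19,30,0],
    [19,30,0],
    [20,26,0],
    [0,0,0],
    [0,0,0]
  ],
  "spin": [0,0,0,0,0,0,0,0,0,0,0,0,0,0,0,0],
  "jaw": 0.2,
  "squeeze": 20
}}

```text
time: 1.7
tool_pos: [0.439, -0.0795, 0.4043]
tool_rot: [-3.141, 0.001, 0.336]
contact_force: [0.6, 0.3, 0.7]
opening: 0.0552
grip_force: 0.0
```

```bash
python3 - <<'E' 2>/dev/null
from h import *
c=read_camera("wrist"); cv2.imwrite("pics/w1.png",c["img"][...,::-1])
o=observe(); print(o["tool_pos"],o["tool_rot"],o["time"])
for k,v in measure(c).items(): print(k,[np.round(t,4).tolist() for t in v])
c=read_camera("top"); P=cloud(c)
near=np.hypot(P[...,0]-.435,P[...,1]-.285)<.085
z=P[near&(P[...,2]>.0515)&(P[...,2]<.062)]; print(circ(z[:,:2]),len(z))
E
```

```text
[ 0.43877829 -0.08013548  0.40442823] [-3.14140539e+00  9.78549731e-04  3.34364650e-01] 1.75
lid_red [[0.6232, -0.1185], 0.0394, 0.0142, 4502, [441.0, 2.5], [nan, nan, nan], 0]
lid_yellow [[0.608, -0.2668], 0.0455, 0.0142, 8562, [598.5, 80.5], [0.6078, -0.266, 0.0369], 777]
lid_green [[0.4375, -0.2765], 0.0428, 0.0141, 4887, [515.0632, 270.7747], [0.4352, -0.2769, 0.0368], 518]
pot_blue [[0.4539, 0.0846], 0.0441, 0.0548, 2833, [122.5, 122.0]]
lid_blue [[0.4407, -0.0833], 0.0457, 0.0141, 7615, [322.1611, 197.4871], [0.4418, -0.0831, 0.0375], 523]
lid_purple [[0.2673, -0.241], 0.0071, 0.0139, 122, [410.0, 403.5], [nan, nan, nan], 0]
(array([0.43369252, 0.28612525]), np.float64(0.04434072095992982)) 228
```

View pics/w1.png

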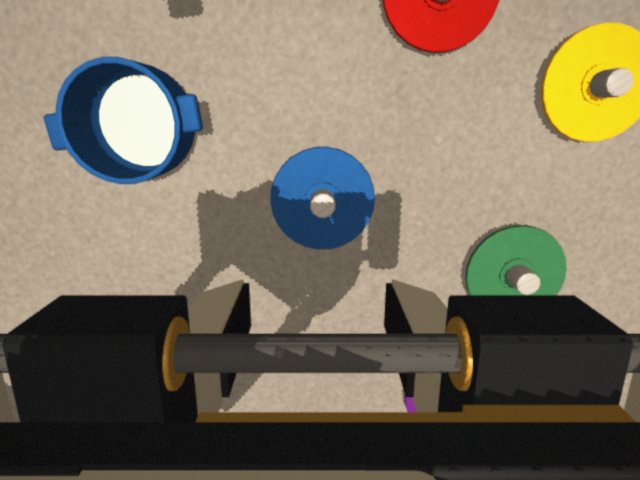

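The wrist view shows the blue lid at (322,198), centred ahead of the jaws, and its pot at (122,120). The three cameras agree to within 3 mm. I descend.

Emit:
{"op": "arm_command", "data": {
  "xyz": [
    [1,-2,-25],
    [0,0,-30],
    [0,0,-30],
    [0,0,-30],
    [0,0,-30],
    [0,0,-25],
    [0,0,-20],
    [0,0,-10],
    [0,0,-9],
    [0,0,0],
    [0,0,0]
  ],
  "spin": [0,0,0,0,0,0,0,0,0,0,0]
}}

```text
time: 2.9
tool_pos: [0.4402, -0.0823, 0.1963]
tool_rot: [3.141, -0.001, 0.333]
contact_force: [0.6, -0.1, 0.1]
opening: 0.0549
grip_force: 0.0
```

Emit:
{"op": "arm_command", "data": {
  "xyz": [
    [0,0,0],
    [0,0,0],
    [0,0,0],
    [0,0,0],
    [0,0,0],
    [0,0,0],
    [0,0,0]
  ],
  "spin": [0,0,0,0,0,0,0],
  "jaw": -1
}}

```text
time: 3.6
tool_pos: [0.4402, -0.0821, 0.1959]
tool_rot: [3.141, -0.0, 0.334]
contact_force: [0.6, 0.4, 2.9]
opening: 0.0212
grip_force: 20.0
```

Emit:
{"op": "arm_command", "data": {
  "xyz": [
    [0,0,10],
    [0,0,25],
    [0,0,40],
    [0,0,35],
    [2,20,0],
    [2,35,0],
    [2,40,0],
    [3,40,0],
    [3,24,0],
    [0,10,0],
    [0,0,0],
    [0,0,0],
    [0,0,-20],
    [0,0,-20],
    [0,0,-10],
    [0,0,-5],
    [0,0,-4],
    [0,0,0],
    [0,0,0]
  ],
  "spin": [0,0,0,0,0,0,0,0,0,0,0,0,0,0,0,0,0,0,0]
}}

```text
time: 5.5
tool_pos: [0.4523, 0.0869, 0.2472]
tool_rot: [3.141, -0.001, 0.334]
contact_force: [-0.4, 0.4, -1.7]
opening: 0.0212
grip_force: 20.0
```

Emit:
{"op": "arm_command", "data": {
  "xyz": [
    [0,0,-2],
    [0,0,-1],
    [0,0,-1],
    [0,0,0],
    [0,0,0]
  ],
  "spin": [0,0,0,0,0]
}}

```text
time: 6.0
tool_pos: [0.4521, 0.0871, 0.2432]
tool_rot: [3.141, -0.001, 0.334]
contact_force: [-2.5, -0.1, 4.5]
opening: 0.0214
grip_force: 20.0
```

Emit:
{"op": "arm_command", "data": {
  "xyz": [
    [0,0,0],
    [0,0,0],
    [0,0,0],
    [0,0,0],
    [0,0,15],
    [0,0,30],
    [0,0,35],
    [0,0,30],
    [15,-16,0],
    [25,-30,0],
    [30,-35,0],
    [30,-35,0],
    [30,-35,0],
    [27,-30,0],
    [21,-20,0],
    [0,0,0]
  ],
  "spin": [0,0,0,0,0,0,0,0,0,0,0,0,0,0,0,0],
  "jaw": 0.2
}}

```text
time: 7.6
tool_pos: [0.6316, -0.117, 0.3516]
tool_rot: [3.141, -0.0, 0.331]
contact_force: [-0.2, -0.3, -0.6]
opening: 0.055
grip_force: 0.0
```

```bash
python3 - <<'E' 2>/dev/null
from h import *
c=read_camera("wrist"); o=observe(); print(o["tool_pos"],o["tool_rot"],o["time"])
for k,v in measure(c).items(): print(k,[np.round(t,4).tolist() for t in v])
c=read_camera("side"); cv2.imwrite("pics/s1.png",cv2.resize(c["img"][180:360,180:440,::-1],None,fx=3,fy=3))
E
```

```text
[ 0.63050374 -0.11539651  0.351548  ] [-3.14100169e+00  9.59360137e-04  3.31810396e-01] 7.65
pot_red [[0.6058, 0.097], 0.0438, 0.0548, 1787, [18.4378, 166.0178]]
lid_red [[0.631, -0.1151], 0.0458, 0.0141, 10128, [314.5, 211.85], [0.6323, -0.1152, 0.0375], 705]
lid_orange [[0.775, -0.3044], 0.0319, 0.0141, 4642, [620.5, 113.5], [nan, nan, nan], 0]
lid_yellow [[0.6194, -0.264], 0.0366, 0.0141, 4521, [482.125, 288.5], [0.619, -0.2647, 0.0304], 5]
pot_blue [[0.4624, 0.082], 0.0359, 0.0603, 595, [9.5427, 392.7133]]
```

View pics/s1.png

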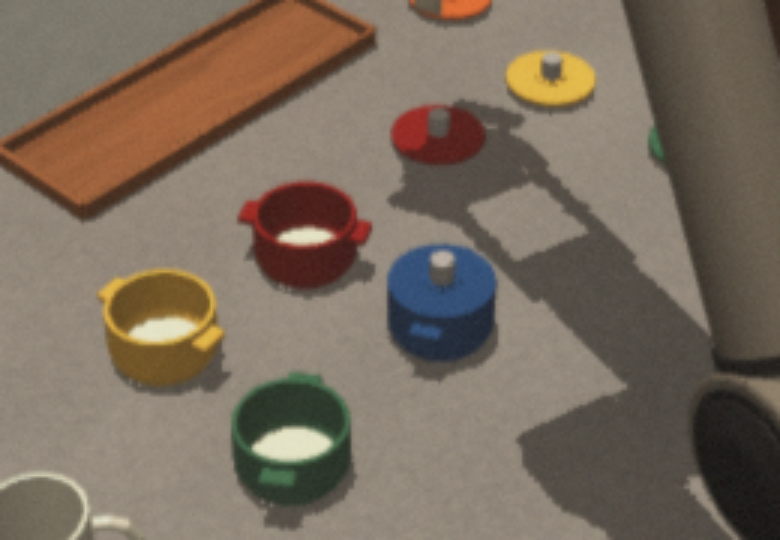

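The blue lid sits flat on its pot, at crop position (441,290). Red is next.

Emit:
{"op": "arm_command", "data": {
  "xyz": [
    [0,0,-25],
    [0,0,-35],
    [0,0,-35],
    [0,0,-25],
    [0,0,-15],
    [0,0,-12],
    [0,0,-8],
    [0,0,0],
    [0,0,0]
  ],
  "spin": [0,0,0,0,0,0,0,0,0]
}}

```text
time: 8.6
tool_pos: [0.6303, -0.114, 0.1987]
tool_rot: [3.141, -0.001, 0.334]
contact_force: [0.1, 0.2, 0.1]
opening: 0.0548
grip_force: 0.0
```

Emit:
{"op": "arm_command", "data": {
  "xyz": [
    [0,0,0],
    [0,0,0],
    [0,0,0],
    [0,0,0],
    [0,0,0],
    [0,0,0],
    [0,0,0]
  ],
  "spin": [0,0,0,0,0,0,0],
  "jaw": -1
}}

```text
time: 9.3
tool_pos: [0.6301, -0.1142, 0.198]
tool_rot: [3.141, -0.0, 0.334]
contact_force: [0.8, -1.4, 1.2]
opening: 0.021
grip_force: 20.0
```

Emit:
{"op": "arm_command", "data": {
  "xyz": [
    [0,0,10],
    [0,0,25],
    [0,0,40],
    [0,0,35],
    [-3,20,0],
    [-4,33,0],
    [-5,40,0],
    [-5,40,0],
    [-5,40,0],
    [-4,28,0],
    [0,12,0],
    [0,0,0],
    [0,0,0],
    [0,0,-20],
    [0,0,-20],
    [0,0,-10],
    [0,0,-5],
    [0,0,-4],
    [0,0,0],
    [0,0,0]
  ],
  "spin": [0,0,0,0,0,0,0,0,0,0,0,0,0,0,0,0,0,0,0,0]
}}

```text
time: 11.3
tool_pos: [0.6043, 0.0989, 0.2494]
tool_rot: [3.141, -0.001, 0.334]
contact_force: [0.5, -0.6, -2.9]
opening: 0.0211
grip_force: 20.0
```

Emit:
{"op": "arm_command", "data": {
  "xyz": [
    [0,0,-2],
    [0,0,-1],
    [0,0,-1],
    [0,0,0],
    [0,0,0]
  ],
  "spin": [0,0,0,0,0]
}}

```text
time: 11.8
tool_pos: [0.6041, 0.099, 0.2452]
tool_rot: [3.141, -0.001, 0.334]
contact_force: [-2.3, 0.4, 2.7]
opening: 0.0216
grip_force: 20.0
```

Emit:
{"op": "arm_command", "data": {
  "xyz": [
    [0,0,0],
    [0,0,0],
    [0,0,0],
    [0,0,0],
    [0,0,15],
    [0,0,30],
    [0,0,35],
    [0,0,30],
    [-10,-20,0],
    [-18,-40,0],
    [-19,-42,0],
    [-19,-42,0],
    [-19,-42,0],
    [-19,-42,0],
    [-19,-42,0],
    [-18,-42,0],
    [-16,-38,0],
    [-12,-26,0],
    [0,0,0],
    [0,0,0]
  ],
  "spin": [0,0,0,0,0,0,0,0,0,0,0,0,0,0,0,0,0,0,0,0],
  "jaw": 0.2
}}

```text
time: 13.8
tool_pos: [0.4348, -0.2773, 0.3546]
tool_rot: [-3.141, -0.0, 0.332]
contact_force: [0.0, 1.0, 0.0]
opening: 0.0553
grip_force: 0.0
```

```bash
python3 - <<'E' 2>/dev/null
from h import *
c=read_camera("wrist"); o=observe(); print(o["tool_pos"],o["tool_rot"],o["time"])
for k,v in measure(c).items(): print(k,[np.round(t,4).tolist() for t in v])
E
```

```text
[ 0.43512648 -0.2766109   0.3546799 ] [-3.14121447e+00 -1.89178450e-04  3.33563833e-01] 13.85
pot_orange [[0.4811, -0.4947], 0.0195, 0.0566, 598, [602.0, 261.5]]
lid_yellow [[0.5984, -0.2716], 0.0369, 0.0141, 4186, [387.5, 0.5], [nan, nan, nan], 0]
lid_green [[0.4344, -0.2787], 0.0454, 0.0142, 9602, [319.0813, 212.0656], [0.4354, -0.2789, 0.0374], 695]
lid_purple [[0.2778, -0.2904], 0.0294, 0.014, 1947, [271.5, 384.5], [0.2904, -0.2774, 0.0372], 524]
```

Emit:
{"op": "arm_command", "data": {
  "xyz": [
    [0,-1,-25],
    [0,0,-35],
    [0,0,-35],
    [0,0,-28],
    [0,0,-15],
    [0,0,-12],
    [0,0,-8],
    [0,0,0],
    [0,0,0]
  ],
  "spin": [0,0,0,0,0,0,0,0,0]
}}

```text
time: 14.75
tool_pos: [0.4354, -0.278, 0.1973]
tool_rot: [3.141, -0.001, 0.334]
contact_force: [-0.2, 0.2, 1.0]
opening: 0.0547
grip_force: 0.0
```

Emit:
{"op": "arm_command", "data": {
  "xyz": [
    [0,0,0],
    [0,0,0],
    [0,0,0],
    [0,0,0],
    [0,0,0],
    [0,0,0],
    [0,0,0]
  ],
  "spin": [0,0,0,0,0,0,0],
  "jaw": -1
}}

```text
time: 15.45
tool_pos: [0.4351, -0.2781, 0.1969]
tool_rot: [3.141, -0.0, 0.334]
contact_force: [0.1, 0.0, 2.9]
opening: 0.0214
grip_force: 20.0
```

Emit:
{"op": "arm_command", "data": {
  "xyz": [
    [0,0,10],
    [0,0,30],
    [0,0,40],
    [0,0,40],
    [0,20,0],
    [0,35,0],
    [0,42,0],
    [0,42,0],
    [0,42,0],
    [0,42,0],
    [0,42,0],
    [0,42,0],
    [0,42,0],
    [0,42,0],
    [0,42,0],
    [0,42,0],
    [0,40,0],
    [0,30,0],
    [0,20,0],
    [0,0,0]
  ],
  "spin": [0,0,0,0,0,0,0,0,0,0,0,0,0,0,0,0,0,0,0,0]
}}

```text
time: 17.45
tool_pos: [0.4345, 0.289, 0.317]
tool_rot: [-3.141, -0.0, 0.337]
contact_force: [-0.1, -0.2, -1.4]
opening: 0.0216
grip_force: 20.0
```

```bash
python3 - <<'E' 2>/dev/null
from h import *
o=observe(); print(o["tool_pos"],o["tool_rot"],o["time"],o["opening"])
E
```

```text
[0.43448304 0.28902479 0.3169909 ] [-3.14110862e+00 -4.04609508e-04  3.36889123e-01] 17.45 0.021602502443249273
```

Emit:
{"op": "arm_command", "data": {
  "xyz": [
    [0,0,0],
    [0,0,-20],
    [0,0,-22],
    [0,0,-15],
    [0,0,-7],
    [0,0,-5],
    [0,0,0],
    [0,0,-2],
    [0,0,-1],
    [0,0,-1],
    [0,0,0],
    [0,0,0]
  ],
  "spin": [0,0,0,0,0,0,0,0,0,0,0,0]
}}

```text
time: 18.65
tool_pos: [0.4351, 0.287, 0.2442]
tool_rot: [3.142, -0.001, 0.334]
contact_force: [-1.1, -0.7, 2.8]
opening: 0.0211
grip_force: 20.0
```

Emit:
{"op": "arm_command", "data": {
  "xyz": [
    [0,0,0],
    [0,0,0],
    [0,0,0],
    [0,0,0],
    [0,0,15],
    [0,0,30],
    [0,0,35],
    [0,0,30],
    [6,-18,0],
    [10,-35,0],
    [13,-42,0],
    [13,-42,0],
    [13,-42,0],
    [13,-42,0],
    [13,-42,0],
    [13,-42,0],
    [13,-42,0],
    [13,-42,0],
    [13,-42,0],
    [13,-42,0]
  ],
  "spin": [0,0,0,0,0,0,0,0,0,0,0,0,0,0,0,0,0,0,0,0],
  "jaw": 0.2
}}

```text
time: 20.65
tool_pos: [0.5812, -0.1879, 0.3536]
tool_rot: [-3.142, 0.0, 0.334]
contact_force: [0.4, 0.9, 0.7]
opening: 0.0547
grip_force: 0.0
```

Emit:
{"op": "arm_command", "data": {
  "xyz": [
    [13,-40,0],
    [9,-25,0],
    [5,-15,0],
    [0,0,0],
    [0,0,0]
  ],
  "spin": [0,0,0,0,0]
}}

```text
time: 21.15
tool_pos: [0.6078, -0.2657, 0.3532]
tool_rot: [-3.14, 0.001, 0.333]
contact_force: [-0.1, 0.7, -0.1]
opening: 0.0551
grip_force: 0.0
```

```bash
python3 - <<'E' 2>/dev/null
from h import *
c=read_camera("wrist"); o=observe(); print(o["tool_pos"],o["tool_rot"],o["time"])
for k,v in measure(c).items(): print(k,[np.round(t,4).tolist() for t in v])
E
```

```text
[ 0.6078582  -0.26513215  0.35352978] [-3.14073526e+00  4.12817648e-04  3.34281100e-01] 21.2
lid_orange [[0.7782, -0.3229], 0.0355, 0.0142, 5331, [477.0, 2.0], [0.7793, -0.321, 0.0321], 22]
lid_yellow [[0.6092, -0.2678], 0.0459, 0.0141, 10056, [321.493, 210.0188], [0.61, -0.2678, 0.0375], 695]
```

Emit:
{"op": "arm_command", "data": {
  "xyz": [
    [0,-1,-25],
    [0,0,-35],
    [0,0,-35],
    [0,0,-27],
    [0,0,-15],
    [0,0,-12],
    [0,0,-8],
    [0,0,0],
    [0,0,0]
  ],
  "spin": [0,0,0,0,0,0,0,0,0]
}}

```text
time: 22.1
tool_pos: [0.6084, -0.2671, 0.1978]
tool_rot: [3.14, -0.001, 0.334]
contact_force: [1.0, -0.9, -0.5]
opening: 0.0553
grip_force: 0.0
```

Emit:
{"op": "arm_command", "data": {
  "xyz": [
    [0,0,0],
    [0,0,0],
    [0,0,0],
    [0,0,0],
    [0,0,0],
    [0,0,0],
    [0,0,0]
  ],
  "spin": [0,0,0,0,0,0,0],
  "jaw": -1
}}

```text
time: 22.8
tool_pos: [0.6081, -0.2671, 0.1969]
tool_rot: [3.141, -0.0, 0.334]
contact_force: [-0.2, -1.1, 2.7]
opening: 0.0213
grip_force: 20.0
```

Emit:
{"op": "arm_command", "data": {
  "xyz": [
    [0,0,10],
    [0,0,30],
    [0,0,40],
    [0,0,40],
    [0,20,0],
    [0,35,0],
    [0,40,0],
    [0,40,0],
    [0,40,0],
    [0,40,0],
    [0,40,0],
    [0,40,0],
    [0,40,0],
    [0,40,0],
    [0,40,0],
    [0,40,0],
    [0,35,0],
    [0,28,0],
    [0,17,0],
    [0,0,0]
  ],
  "spin": [0,0,0,0,0,0,0,0,0,0,0,0,0,0,0,0,0,0,0,0]
}}

```text
time: 24.8
tool_pos: [0.6072, 0.2702, 0.316]
tool_rot: [-3.141, 0.001, 0.337]
contact_force: [0.3, -0.8, -2.6]
opening: 0.0216
grip_force: 20.0
```

Emit:
{"op": "arm_command", "data": {
  "xyz": [
    [0,0,0],
    [0,0,-20],
    [0,0,-22],
    [0,0,-15],
    [0,0,-7],
    [0,0,-5],
    [0,0,0],
    [0,0,-2],
    [0,0,-1],
    [0,0,-1],
    [0,0,0],
    [0,0,0]
  ],
  "spin": [0,0,0,0,0,0,0,0,0,0,0,0]
}}

```text
time: 26.0
tool_pos: [0.6081, 0.2681, 0.2442]
tool_rot: [3.141, -0.001, 0.334]
contact_force: [-0.3, 0.0, 0.7]
opening: 0.0215
grip_force: 20.0
```

Emit:
{"op": "arm_command", "data": {
  "xyz": [
    [0,0,0],
    [0,0,0],
    [0,0,0],
    [0,0,0],
    [0,0,15],
    [0,0,30],
    [0,0,35],
    [0,0,40],
    [0,-20,30],
    [0,-40,0],
    [0,-40,0],
    [0,-40,0],
    [0,-40,0],
    [0,-40,0],
    [0,-40,0],
    [0,-40,0],
    [0,-40,0],
    [0,-40,0],
    [0,-40,0],
    [0,0,0]
  ],
  "spin": [0,0,0,0,0,0,0,0,0,0,0,0,0,0,0,0,0,0,0,0],
  "jaw": 0.2
}}

```text
time: 28.0
tool_pos: [0.6075, -0.1568, 0.3947]
tool_rot: [3.139, -0.0, 0.328]
contact_force: [0.3, -0.3, -0.6]
opening: 0.0552
grip_force: 0.0
```

```bash
python3 - <<'E' 2>/dev/null
from h import *
for n in("top","side"):
    c=read_camera(n); P=cloud(c); cv2.imwrite(f"pics/{n}9.png",c["img"][...,::-1])
    for k,x,y in(("red",.604,.099),("yellow",.608,.268),("green",.435,.287),("blue",.4525,.087)):
        m=np.hypot(P[...,0]-x,P[...,1]-y)<.055
        fl=P[m&(P[...,2]>.056)&(P[...,2]<.066)]
        co=np.linalg.lstsq(np.c_[fl[:,:2]-[x,y],np.ones(len(fl))],fl[:,2],rcond=None)[0]
        kn=P[m&(P[...,2]>.075)]
        print(n,k,"flange n",len(fl),"z",np.median(fl[:,2]).round(4),"tilt",co[:2].round(3),"knob",kn.mean(0).round(4),len(kn))
E
```

```text
top red flange n 958 z 0.0612 tilt [-0.003  0.001] knob [0.6014 0.0992 0.0839] 65
top yellow flange n 950 z 0.0611 tilt [-0.003 -0.001] knob [0.6056 0.2679 0.0843] 64
top green flange n 992 z 0.0613 tilt [ 0.003 -0.006] knob [0.4317 0.286  0.0844] 67
top blue flange n 1006 z 0.0612 tilt [ 0.001 -0.001] knob [0.4499 0.0874 0.0848] 65
side red flange n 539 z 0.0598 tilt [0.001 0.006] knob [0.6025 0.105  0.0818] 49
side yellow flange n 654 z 0.0601 tilt [-0.001  0.002] knob [0.6058 0.2733 0.0823] 60
side green flange n 820 z 0.06 tilt [-0.003  0.003] knob [0.4326 0.2908 0.0823] 67
side blue flange n 600 z 0.0598 tilt [-0.003  0.001] knob [0.4504 0.0921 0.0818] 59
```

View pics/side9.png

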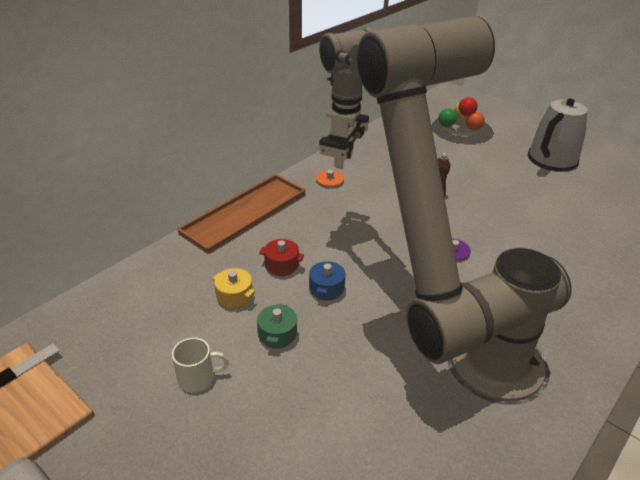

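View pics/top9.png

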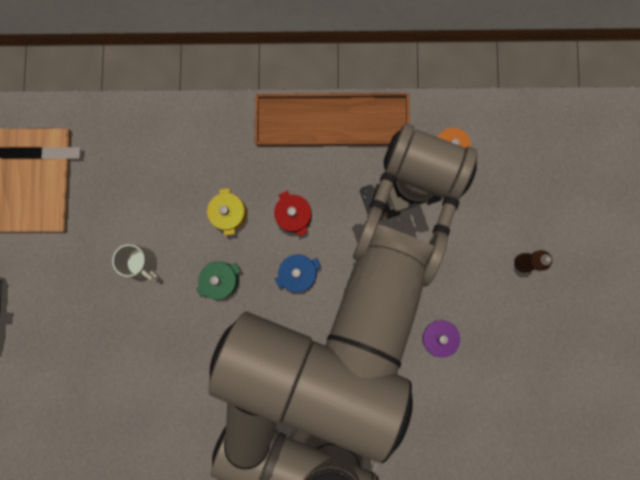

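The side and top views show all four lids flat at 61 mm, each on the pot of its own colour: yellow (226,211), red (293,213), green (218,281), blue (297,273). Knobs are within about 2 mm of the pot centres. The mug (130,261) and mill (533,261) are where they were.

```bash
python3 -c "
from cell import *
print(hand_in())"
```

```text
the job is handed in; nothing more can be done
None
```

All four lids are seated flat on the pots of their own colours, the pots, mug and mill look unmoved in the final pictures, and I handed the job in after about 28 s of robot time; no verdict came back.

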